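# Load an indexing table and centre-punch a brass blank

### The job

Lay the loose brass blank flat in the ring-shaped nest on the turntable and let go of it. Then turn the table by its red post until the nest with the blank clicks into the station under the punch, and press the black punch cap straight down until the automatic punch trips on the middle of the blank; let the punch spring back up and leave the blank in its nest under it. Do not disturb the loose things lying around (solder spool, round tin, red polishing bar, masking tape roll).

Things in the scene. Friction and masses are not known exactly. Their poses are not given: they have to be found in the camera images.
- blank: loose brass disc, 36 mm diameter, 20 mm thick, 0.15 kg (varies), with a thin cross scribed on its upper face and a small chamfer at the lower edge; origin at the centre of its underside, z up. It starts flat on the bench to the robot's right
- fixture: grey bench fixture, fixed to the bench: base plate 245 x 180 x 10 mm, with a turntable and, on a column 132 mm from the table's axis, an arm (underside 88 mm, top 112 mm above the bench) that holds the punch. Origin on the table's axis at bench level; its x axis points from the table's axis horizontally to the punch and column (roughly away from the robot), z up. The arm covers local x from 42 to 149 mm, 36 mm wide
- table_axis (a point): the vertical turning axis of the table, at the height of the table's upper face (34 mm above the bench). The table is an aluminium disc of 160 mm diameter
- table (a joint): angle of the turntable, rad: 0 when the nest is exactly under the punch; positive means the nest stands that far clockwise (seen from above) from the punch, so turning the table counter-clockwise lowers the value. Sprung detents every 30 degrees (0.524 rad), also at 0, pull it in and hold it; the last few degrees are pulled in when the post is let go. About 3 N at the post moves it over a detent. Range -1.1 to 3.2; it starts in the station at 2.09 or 2.62
- nest (a point): centre of the nest on the turntable's upper face (the blank's underside comes here), 60 mm from the axis. The nest is a dark steel ring standing 4 mm above the table, 42 mm inside and 52 mm outside diameter
- post_top (a point): top centre of the red turning post fixed upright on the turntable: round, 18 mm diameter, 42 mm tall (top 76 mm above the bench), 60 mm from the axis, 110 degrees further clockwise than the nest
- cap_top (a point): top centre of the round black punch cap (32 mm diameter, 166 mm above the bench at rest), vertically above the punch point, 60 mm from the table's axis
- punch_cap (a joint): how far the cap and barrel are pressed down, m: 0 up at rest, stop at 0.022; a return spring of about 2 N pushes it up. With the blank in the nest below, the point meets it after about 0.010; the push needed then climbs to about 11 N at 0.0165, gives way to about 6.5 N as the punch trips at about 0.0175 to 0.019, and the point is fully in at about 0.0195 (rigid from there on, no need to press further)
- punch_trip (a joint): how far the punch point is pushed into the barrel, m: 0 at rest, stop at 0.009. Its sprung sear resists more and more until about 0.006, then gives way with a snap: it has tripped beyond 0.0075. It resets by itself when the cap is let up
- punch_point (a point): the lower end of the steel punch point (4 mm wide), 64 mm above the bench at rest; over the blank loaded in the nest (top 54 mm) it has 10 mm to go
- spool: loose bystander: solder spool, 42 mm diameter, 28 mm high; origin at the underside's centre
- tin: loose bystander: round grey tin, 65 mm diameter, 28 mm high; origin at the underside's centre
- bar: loose bystander: red polishing bar, 35 x 86 x 27 mm; origin at the underside's centre
- tape: loose bystander: roll of masking tape, 66 mm diameter, 19 mm high; origin at the underside's centre
Not all that is in view belongs to the job. Several things look just like the blank: the one meant starts farthest to the robot's left.

How it is judged:
By the outcome, as a careful person would: the job done as asked, in the order asked, and still so for the second after the job is handed in, with the robot touching nothing.
It also fails if it takes over 64 s, if anything falls off the work surface, if the arm or the gripper's body presses on something with over 40 N, if the wrist force passes 120 N, or if a joint passes its speed limit or range.

### The arm

A 6-joint arm with a two-finger parallel gripper is mounted at the origin on a cart in front of the work surface, level with it; the furniture and walls round the work are solid. World frame = base frame: x ahead of the robot, y to its left, z up, the work surface at z = 0. Lengths are in m, angles in rad, forces in N, time in s.
With the tool pointing down it reaches from about 0.375 to 0.925 m from the base axis. Payload 5.7 kg.
Tool frame: the origin (TCP) lies midway between the tips of the shut fingers; the grasp point (between the pads) lies r.grip_depth behind it (r.grip_depth is the distance from the TCP to the grasp point, in m); x points along the fingers, z is the direction in which the jaws open and shut, and the axes are right-handed (so a half turn about x gives the same grasp; the last joint's range is limited). The gripper opens to 88 mm and grips with 3 to 60 N. Pads are 20 mm wide; open, the fingers measure 115 mm over their backs; the gripper's body (75 mm by 178 mm) begins 61 mm behind the grasp point.
Start: joints at [1.103, 0.359, 1.51, -0, 1.272, -0.115], TCP at [0.207, 0.563, 0.223] pointing down, gripper open.
Joint ranges: [-2.97, 2.97], [-1.01, 2.36], [0.21, 2.38], [-0.96, 4.11], [0.2, 2.71], [-2.98, 2.98]. Speed limits (rad/s): [2.39, 2.39, 3.14, 3.14, 3.14, 3.14].

### API

Orientations are given as a rotation vector (axis times angle).
In Python, from station import r gives the robot as it stands.
- The arm moves only by the shell command python3 -m jog 'ROWS' [FORCE]. ROWS is JSON, a list of rows, each a list of 3 entries, a list of its own where there are three numbers: the shift along the tool's x, y, z in units of 40 mm (1.0 is 40 mm), then the turn about the tool's x in units of 5 degrees (1.0 is 5 degrees), then the closure in counts, from 0 (fully open) to 255 (shut). A call has 1 to 20 rows; each row is the pose to reach, as a shift and turn from the pose measured when the call began, along the tool's axes at that moment; what a row does not reach only later rows make up. A row lasts 1/12 s, in which the tool goes at most 41.7 mm and 7.16 degrees, less where a joint would pass 70% of its speed; a pose out of reach is approached as far as the arm can. A call with a gripper value outside its range is refused whole. The fingers move at their own pace and stop on an object; FORCE is the grip in N (left out, the last holds). Time passes only in rows, so rows that repeat a pose let the fingers close. It gives the time, the measured TCP pose, the force and the opening at its end, in the units of the state.
- r.get_state(): the state, without advancing time (a new reading comes with each control period).
- r.snapshot(name): name is "scene" or "top" or "wrist"; returns a dict with "color" (384x512x3 uint8, red, green, blue), "z_map" (384x512 float32, m along the optical axis (not along the pixel's ray), 0 where there is no reading), "fovy" (degrees; the focal length in pixels is half the picture's height over the tangent of half this angle, whatever the lens; pixels are square), "cx", "cy" (the principal point, pixels), "extrinsics" (4x4, takes a point from camera to world coordinates). Camera axes: x right, y up, looking along -z (the intrinsics and any distortion apply to the point x, -y, -z); pixel columns grow to the right and rows downward; lengths in m; the calibration is good to about 2 mm. A picture is of the moment at which its call begins.
- r.finish_job(): hands the job in, once; it reports no verdict.
The state is a dict: "t": time; "joint_positions": joint angles; "joint_velocities": joint speeds; "effort": joint torques, N m; "tool_pos": TCP position; "tcp_rot": TCP orientation; "ft_force": force on the tool from outside, world axes, zero at the start; "torque": the same for the moment, N m; "width": opening from 0.0 (shut) to 1.0 (fully open).
Only numpy, scipy, OpenCV 4.12 (cv2) and the standard library are available. Lean on these libraries where they do the work, as an engineer would, in place of code of your own. Each camera call takes 0.05 s, during which the arm holds its last target.

## Working session

There is one attempt and no reset: what is moved stays moved. The work goes in short steps, Python scripts to look and compute and a shell command to move; the robot and the scene stay as the last step left them, time stands still between calls to the robot, and variables do not carry over. Pictures are saved under pics/ and viewed, and the job is handed in when it is done.

```bash
ls; mkdir -p pics; python3 - <<'E'
from station import r
import cv2,numpy as np
print(r.get_state(), r.grip_depth)
for n in ("scene","top","wrist"):
    s=r.snapshot(n); cv2.imwrite(f"pics/{n}0.png",s["color"][:,:,::-1])
    print(n,s["fovy"],s["cx"],s["cy"],np.round(s["extrinsics"],3).tolist(),[k for k in s])
    np.savez(f"{n}0.npz",**s)
E
```

```text
pics
{'t': 0.0, 'joint_positions': array([ 1.10290226e+00,  3.59507850e-01,  1.51142250e+00, -2.82964462e-05,
        1.27246888e+00, -1.15100174e-01]), 'joint_velocities': array([ 7.54433691e-04,  1.43991788e-05, -2.07636488e-03,  1.22978905e-04,
        2.37881514e-04, -3.36804214e-04]), 'effort': array([ 8.23579612e-04, -5.15375340e+01, -2.70730126e+01,  6.78107212e-02,
        3.49944667e-02, -1.46056545e-04]), 'tool_pos': array([0.20702171, 0.56243102, 0.22181166]), 'tcp_rot': array([-0.94646154,  1.35731297,  0.94500631]), 'ft_force': array([ 0.39880669, -0.09092248, -0.49211308]), 'torque': array([-0.031656  ,  0.03391239,  0.02563271]), 'width': 0.9987650787348404} 0.0187
scene 43.19308737097257 257.62009929489716 189.66368759956237 [[0.717, 0.414, -0.561, -0.203], [-0.697, 0.413, -0.586, -0.816], [-0.01, 0.811, 0.585, 0.888], [0.0, 0.0, 0.0, 1.0]] ['color', 'z_map', 'fovy', 'cx', 'cy', 'extrinsics']
top 47.76705834639955 247.8330243294578 193.81725309543964 [[-0.012, 0.995, -0.095, 0.416], [-1.0, -0.011, 0.013, -0.016], [0.012, 0.095, 0.995, 1.451], [0.0, 0.0, 0.0, 1.0]] ['color', 'z_map', 'fovy', 'cx', 'cy', 'extrinsics']
wrist 63.2742673926129 253.881806620533 193.71026543114567 [[0.346, -0.896, -0.277, 0.131], [0.938, 0.33, 0.104, 0.592], [-0.002, -0.296, 0.955, 0.384], [0.0, 0.0, 0.0, 1.0]] ['color', 'z_map', 'fovy', 'cx', 'cy', 'extrinsics']
```

View pics/scene0.png

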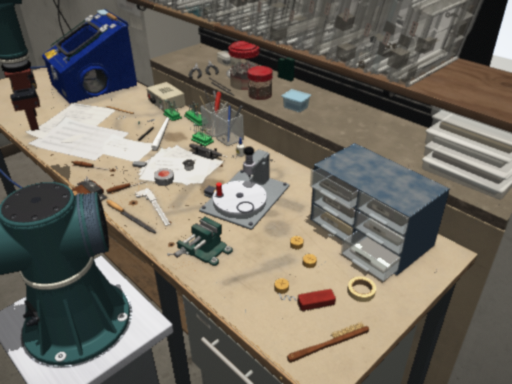

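View pics/top0.png

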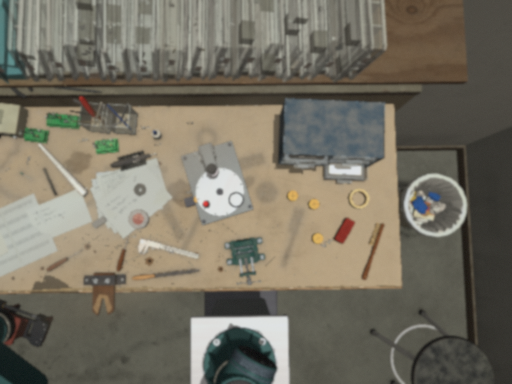

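The top view shows three brass discs at (293,196), (314,204) and (318,239). Right in the picture is the robot's right, so the leftmost disc, (293,196), is the blank. The nest is at about (236,200), the post at (207,204) and the cap at (211,168).

```bash
cat > h.py <<'E'
import numpy as np, cv2
def ray(s,u,v):
    f=s["color"].shape[0]/2/np.tan(np.radians(float(s["fovy"]))/2)
    d=np.array([(u-s["cx"])/f,-(v-s["cy"])/f,-1.0]); E=s["extrinsics"]
    return E[:3,3],E[:3,:3]@d
def onz(s,u,v,z):
    o,d=ray(s,u,v); return o+d*(z-o[2])/d[2]
def dep(s,u,v):
    o,d=ray(s,u,v); return o+d*s["z_map"][int(round(v)),int(round(u))]
def blobs(s,lo,hi,amin=8,roi=None):
    hsv=cv2.cvtColor(s["color"],cv2.COLOR_RGB2HSV); m=cv2.inRange(hsv,np.array(lo),np.array(hi))
    if roi is not None:
        k=np.zeros_like(m);x0,y0,x1,y1=roi;k[y0:y1,x0:x1]=255;m&=k
    n,l,st,c=cv2.connectedComponentsWithStats(m)
    return [(c[i],st[i]) for i in range(1,n) if st[i][4]>=amin],m
def proj(s,p):
    E=s["extrinsics"];q=E[:3,:3].T@(np.asarray(p)-E[:3,3]);f=s["color"].shape[0]/2/np.tan(np.radians(float(s["fovy"]))/2)
    return s["cx"]+f*q[0]/-q[2], s["cy"]-f*q[1]/-q[2]
E
python3 - <<'E'
from h import *
s=dict(np.load("top0.npz")); w=dict(np.load("scene0.npz"))
b,m=blobs(s,(12,110,120),(28,255,255),20,(270,180,345,255))
for c,st in b: print(c,st,onz(s,*c,0.02).round(4),dep(s,*c).round(4))
b,m=blobs(w,(12,110,120),(28,255,255),20,(260,225,335,300))
for c,st in b: print('sc',c,st,onz(w,*c,0.02).round(4),dep(w,*c).round(4))
for nm,u,v,z in(("nest",236,200,.036),("post",207,204,.076),("cap",211,168,.166),("bench",260,215,0)):
    print(nm,onz(s,u,v,z).round(4),dep(s,u,v).round(4))
im=s["color"][130:260,170:370,::-1]
cv2.imwrite("pics/topz.png",cv2.resize(im,None,fx=4,fy=4,interpolation=cv2.INTER_CUBIC))
im=w["color"][130:310,170:370,::-1]
cv2.imwrite("pics/scz.png",cv2.resize(im,None,fx=3.3,fy=3.3,interpolation=cv2.INTER_CUBIC))
E
```

```text
[292.14444444 195.26666667] [287 190  11  11  90] [ 0.5458 -0.1819  0.02  ] [ 0.5453 -0.1813  0.0253]
[313.65168539 203.5505618 ] [309 199  11  10  89] [ 0.5174 -0.2527  0.02  ] [ 0.5175 -0.2527  0.0199]
[317.09574468 237.9787234 ] [312 233  11  11  94] [ 0.4038 -0.261   0.02  ] [ 0.4038 -0.2612  0.0189]
sc [296.41 240.52] [290 236  14  10 100] [ 0.5416 -0.1859  0.02  ] [ 0.5396 -0.1876  0.0224]
sc [309.42608696 258.84347826] [303 254  14  11 115] [ 0.5132 -0.2561  0.02  ] [ 0.5146 -0.2551  0.0183]
sc [281.40441176 283.72058824] [274 278  15  12 136] [ 0.4004 -0.2648  0.02  ] [ 0.4014 -0.2638  0.0185]
nest [0.5308 0.0043 0.036 ] [0.5306 0.0043 0.0392]
post [0.5159 0.0959 0.076 ] [0.5161 0.0962 0.0726]
cap [0.6171 0.0763 0.166 ] [0.6172 0.0764 0.1656]
bench [ 0.4825 -0.075   0.    ] [ 0.4826 -0.0751 -0.0034]
```

View pics/topz.png

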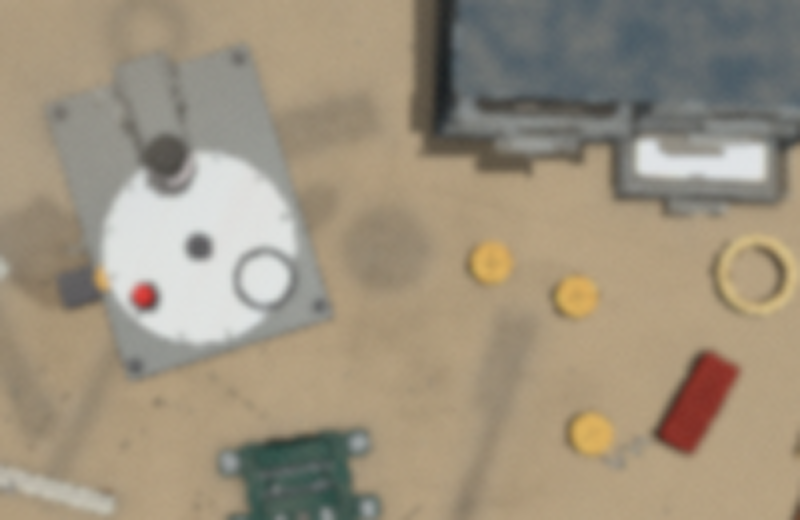

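View pics/scz.png

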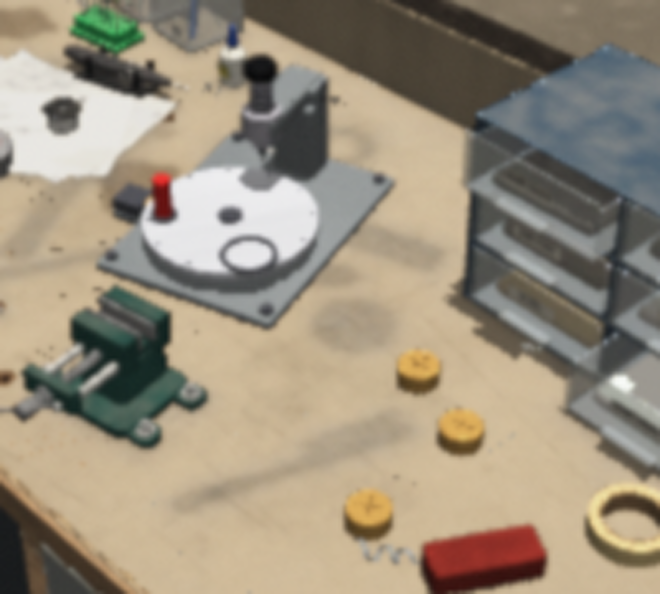

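```bash
python3 - <<'E'
from h import *
from scipy.spatial.transform import Rotation as R
from station import r
s=dict(np.load("top0.npz")); w=dict(np.load("scene0.npz"))
print(R.from_rotvec(r.get_state()["tcp_rot"]).as_matrix().round(3))
# ring: dark in ROI
for nm,lo,hi,roi,z in(("post",(0,150,90),(8,255,255),(195,190,220,215),.076),("cap",(0,0,0),(180,120,95),(203,160,220,178),.166),("hub",(0,0,0),(180,120,150),(214,186,226,198),.036)):
    for c,st in blobs(s,lo,hi,8,roi)[0]: print('top',nm,c,st,onz(s,*c,z).round(4))
hsv=cv2.cvtColor(s["color"],cv2.COLOR_RGB2HSV)
# table disc: bright low sat
m=((hsv[...,1]<45)&(hsv[...,2]>190)).astype(np.uint8); m[:,:188]=0;m[:,255:]=0;m[:150]=0;m[225:]=0
cs=max(cv2.findContours(m,cv2.RETR_EXTERNAL,cv2.CHAIN_APPROX_NONE)[0],key=cv2.contourArea)
e=cv2.fitEllipse(cv2.convexHull(cs)); print('table',e,onz(s,*e[0],.034).round(4))
# holes
inn=[c for c in cv2.findContours(m,cv2.RETR_CCOMP,cv2.CHAIN_APPROX_NONE)[0] if 40<cv2.contourArea(c)<250]
for c in inn: 
    e=cv2.fitEllipse(c); print(e,onz(s,*e[0],.036).round(4))
for nm,lo,hi,roi,z in(("post",(0,150,90),(8,255,255),(213,180,226,200),.076),("cap",(0,0,0),(180,140,60),(242,144,256,158),.166)):
    for c,st in blobs(w,lo,hi,8,roi)[0]: print('scene',nm,c,st,onz(w,*c,z).round(4))
E
```

```text
[[-0.001 -0.938  0.346]
 [-0.001  0.346  0.938]
 [-1.     0.    -0.001]]
top post [205.61538462 203.61538462] [204 202   4   4  13] [0.5171 0.1003 0.076 ]
top cap [210.95238095 168.71428571] [206 165  10   9  63] [0.615  0.0765 0.166 ]
top hub [219.5        191.33333333] [217 189   6   6  30] [0.5599 0.0581 0.036 ]
table ((219.37222290039062, 191.47874450683594), (47.026039123535156, 47.90570068359375), 66.72946166992188) [0.5597 0.0587 0.034 ]
((235.69180297851562, 199.1981658935547), (10.671586990356445, 10.981331825256348), 48.670928955078125) [0.5335 0.0053 0.036 ]
((219.3637237548828, 191.3637237548828), (8.80541706085205, 8.816744804382324), 45.0) [0.5598 0.0586 0.036 ]
scene post [218.58 187.98] [216 182   6  14  50] [0.5027 0.0833 0.076 ]
scene cap [248.234375 151.0625  ] [244 147  10   9  64] [0.6029 0.0622 0.166 ]
```

View pics/wrist0.png

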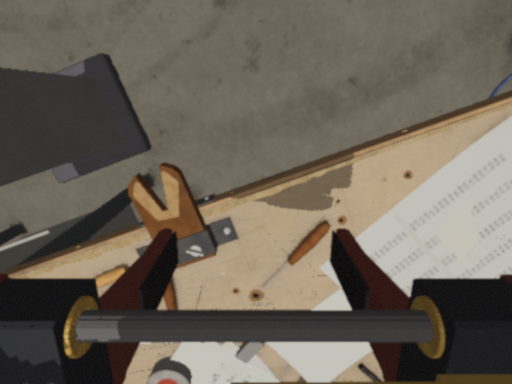

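```bash
python3 - <<'E'
from h import *
s=dict(np.load("top0.npz"))
P=np.array([[*dep(s,u,v),u,v] for v in range(100,290) for u in range(180,400)])
def q(a,b,c,d,z): 
    k=P[(P[:,0]>a)&(P[:,0]<b)&(P[:,1]>c)&(P[:,1]<d)&(P[:,2]>z)]
    print(k[:,:3].min(0).round(3) if len(k) else None,k[:,:3].max(0).round(3) if len(k) else None)
q(.56,.72,-.3,-.1,.04); q(.56,.72,-.3,-.1,.15); q(.3,.48,-.1,.1,.02)
E
```

```text
[ 0.602 -0.299  0.043] [ 0.72  -0.136  0.198]
[ 0.629 -0.299  0.15 ] [ 0.72  -0.136  0.198]
[ 0.3   -0.075  0.02 ] [0.416 0.029 1.451]
```

```bash
python3 -m jog '[[[0,-4,-4],-1,81],[[0.2,-8,-8],-2,81],[[0.5,-14.4,-14.5],-4,81],[[0.5,-14.4,-14.5],-4,81],[[0.5,-14.4,-14.5],-4,81],[[0.5,-14.4,-14.5],-4,81],[[0.5,-14.4,-14.5],-4,81],[[0.5,-14.4,-14.5],-4,81],[[0.5,-14.4,-14.5],-4,81],[[0.5,-14.4,-14.5],-4,81],[[0.5,-14.4,-14.5],-4,81],[[0.5,-14.4,-14.5],-4,81],[[0.5,-14.4,-14.5],-4,81],[[0.5,-14.4,-14.5],-4,81],[[0.5,-14.4,-14.5],-4,81],[[0.5,-14.4,-14.5],-4,81],[[0.5,-14.4,-14.5],-4,81],[[0.5,-14.4,-14.5],-4,81],[[0.5,-14.4,-14.5],-4,81],[[0.5,-14.4,-14.5],-4,81]]' 20
```

```text
t: 1.82
tool_pos: [0.5484, -0.1845, 0.2024]
tcp_rot: [-1.207, 1.213, 1.204]
ft_force: [0.9, -0.1, -0.2]
width: 0.686
```

```bash
cat > look.py <<'E'
import sys
from station import r
from h import *
from scipy.spatial.transform import Rotation as R
def look(name,tag,scale=1.5):
    s=r.snapshot(name); cv2.imwrite(f"pics/{name}_{tag}.png",cv2.resize(s["color"][:,:,::-1],None,fx=scale,fy=scale)); np.savez(f"{name}_{tag}.npz",**s); return s
def tool():
    st=r.get_state(); return np.array(st["tool_pos"]),R.from_rotvec(st["tcp_rot"]).as_matrix()
def rel(p,M,t): return (M.T@(np.asarray(t)-p)/0.04).round(3)
E
python3 - <<'E'
from look import *
s=look("wrist","1"); p,M=tool(); print(p,M.round(3),proj(s,p),proj(s,[.5458,-.182,.02]))
b,m=blobs(s,(12,90,80),(30,255,255),200)
for c,st in b: print(c,st,onz(s,*c,.02).round(4),dep(s,*c).round(4))
E
```

```text
[ 0.55083657 -0.18858189  0.20248553] [[ 0.003 -1.     0.007]
 [-0.006  0.007  1.   ]
 [-1.    -0.003 -0.006]] (np.float64(245.41761292490136), np.float64(249.39226384508845)) (np.float64(255.77377752388915), np.float64(170.0501035065985))
[ 3.7046729  36.77383178] [  0   6  13  78 535] [ 0.4076 -0.4346  0.02  ] [ 0.4054 -0.4441  0.0069]
[177.32168968  30.13809911] [ 159   10   40   43 1231] [ 0.4027 -0.2597  0.02  ] [ 0.4028 -0.2595  0.0208]
[193.52883569 142.98911861] [177 127  35  34 919] [ 0.5149 -0.2506  0.02  ] [ 0.5148 -0.2504  0.021 ]
[ 61.81184896 157.33072917] [  31  129   66   59 1536] [ 0.5301 -0.3992  0.02  ] [ 0.5338 -0.4118  0.    ]
[256.50845547 168.27057497] [240 151  34  35 887] [ 0.5437 -0.1812  0.02  ] [ 0.5438 -0.1812  0.0199]
[125.51923077 337.27884615] [122 312  10  46 208] [ 0.7766 -0.3593  0.02  ] [ 0.5214 -0.2139  0.3041]
```

View pics/wrist_1.png

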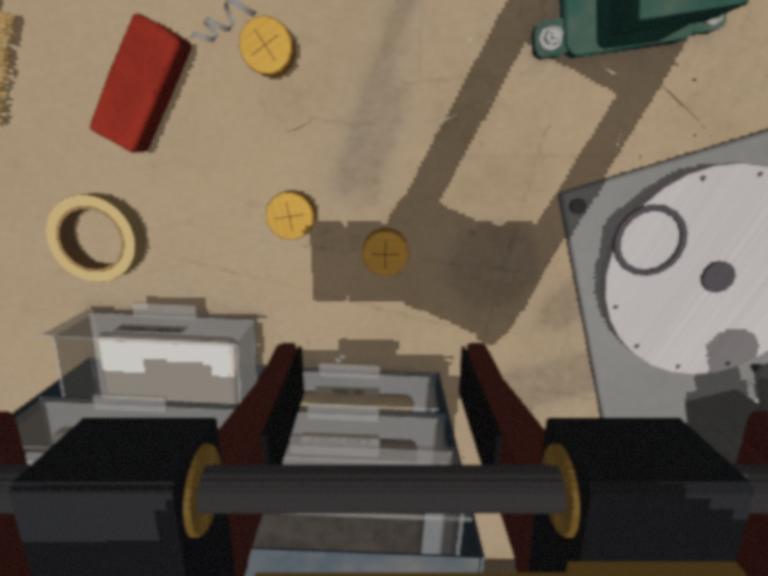

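```bash
python3 - <<'E'
from look import *
p,M=tool(); s=look("wrist","2"); print(p,tool()[0],proj(s,p))
b,m=blobs(s,(12,90,80),(30,255,255),200,(225,130,290,210))
for c,st in b: 
    q=onz(s,*c,.02); print(c,st,q.round(4)); print(rel(p,M,[q[0],q[1],.06]),rel(p,M,[q[0],q[1],.007]))
# fingertip midpoint
E
```

```text
[ 0.55083657 -0.18858189  0.20248553] [ 0.54922761 -0.18538803  0.20232451] (np.float64(252.4242046917463), np.float64(245.52606932851018))
[260.61899441 165.68268156] [244 148  34  35 895] [ 0.5437 -0.1812  0.02  ]
[3.561 0.19  0.204] [4.886 0.193 0.212]
```

```bash
python3 -m jog '[[[1,0.14,0.1],0,81],[[2,0.14,0.1],0,81],[[3,0.14,0.1],0,81],[[3.5,0.14,0.1],0,81],[[3.5,0.14,0.1],0,81],[[3.5,0.14,0.1],0,81],[[3.5,0.14,0.1],0,81]]' 20; python3 - <<'E'
from look import *
p,M=tool(); s=look("wrist","3"); print(p,tool()[0],proj(s,p))
b,m=blobs(s,(12,90,60),(30,255,255),200,(190,130,330,300))
for c,st in b: 
    q=onz(s,*c,.02); print(c,st,q.round(4)); print(rel(p,M,[q[0],q[1],.007]))
E
```

```text
t: 2.5
tool_pos: [0.5447, -0.1817, 0.0636]
tcp_rot: [-1.208, 1.213, 1.2]
ft_force: [-0.1, -0.9, -0.1]
width: 0.681
[ 0.5446752  -0.18174021  0.06364539] [ 0.54522801 -0.18206318  0.06421449] (np.float64(252.41604011009832), np.float64(245.53757625104734))
[253.9125     213.57901786] [ 228  187   52   54 2240] [ 0.5418 -0.181   0.02  ]
[1.416 0.076 0.023]
```

View pics/wrist_3.png

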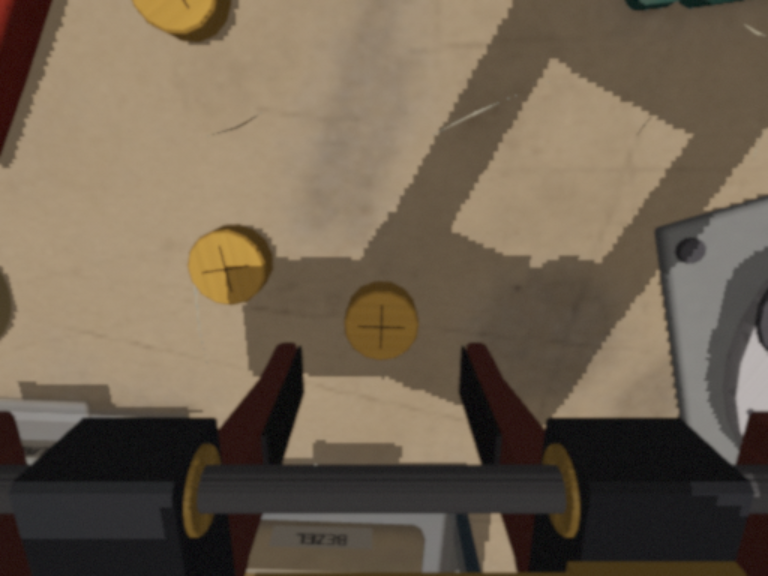

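The blank is between the fingers. Its cross is at (381,326) in the enlarged view, which puts the centre at about (0.544, -0.181), within 1 mm of the TCP.

```bash
python3 -m jog '[[[0.7,0.03,0.02],0,81],[[1.2,0.03,0.02],0,81],[[1.42,0.03,0.02],0,81],[[1.42,0.03,0.02],0,81],[[1.42,0.03,0.02],0,81],[[1.42,0.03,0.02],0,180],[[1.42,0.03,0.02],0,180],[[1.42,0.03,0.02],0,180],[[1.42,0.03,0.02],0,180],[[1.42,0.03,0.02],0,180],[[1.42,0.03,0.02],0,180],[[1.42,0.03,0.02],0,180]]' 30; python3 - <<'E'
from look import *
s=look("wrist","4"); print(tool()[0],r.get_state()["width"]*88)
E
```

```text
t: 3.55
tool_pos: [0.5447, -0.1818, 0.0081]
tcp_rot: [-1.21, 1.213, 1.198]
ft_force: [-0.9, 0.3, 6.1]
width: 0.402
[ 0.54473409 -0.18176783  0.00809516] 35.0712866356552
```

View pics/wrist_4.png

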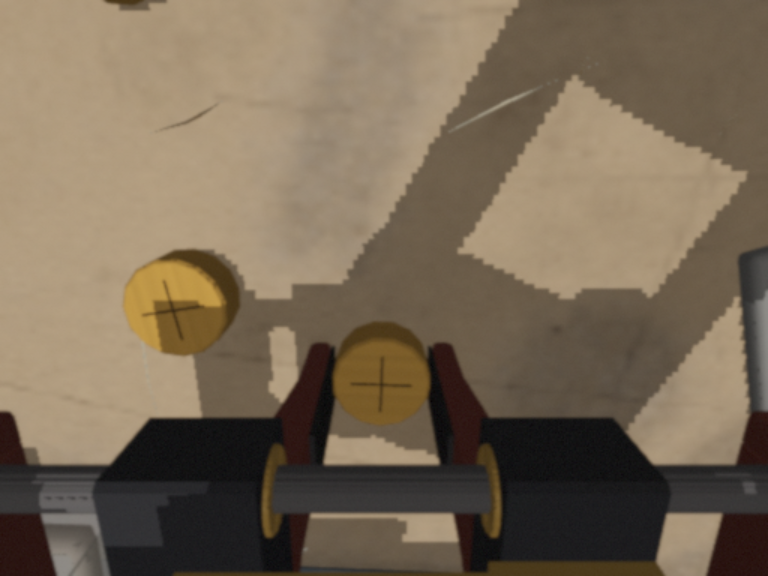

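```bash
python3 - <<'E'
from look import *
s=dict(np.load("wrist_4.npz")); p,M=tool(); q=onz(s,254,256,.0205); print('blank',q.round(4),M.T@(q-p))
s=dict(np.load("wrist_1.npz"))
g=cv2.cvtColor(s["color"],cv2.COLOR_RGB2GRAY)
m=(g>118).astype(np.uint8); m[:,:395]=0; m[:100]=0;m[260:]=0
for c in cv2.findContours(m,cv2.RETR_CCOMP,cv2.CHAIN_APPROX_NONE)[0]:
    if 150<cv2.contourArea(c)<3500 and len(c)>5:
        e=cv2.fitEllipse(c); print(np.round(e[0],1),np.round(e[1],1),onz(s,*e[0],.036).round(4),onz(s,*e[0],.034).round(4))
E
```

```text
blank [ 0.5447 -0.1808  0.0205] [-1.24096853e-02  1.12625539e-05  8.97453183e-04]
[432.7 159.7] [34.4 41.7] [0.5318 0.0068 0.036 ] [0.5322 0.008  0.034 ]
[477.9 184. ] [20.8 24.7] [0.5589 0.0606 0.036 ] [0.5595 0.0621 0.034 ]
[422.8 106.2] [12.3 63.3] [ 0.4767 -0.0122  0.036 ] [ 0.4768 -0.0112  0.034 ]
```

```bash
python3 -m jog '[[[-1,0,0],0,180],[[-2,0,0],0,180],[[-3,0,0],0,180],[[-3,0.1,1],-1,180],[[-3,0.2,2],-2,180],[[-3,0.3,3],-3,180],[[-3,0.3,4],-4,180],[[-3,0.3,4.7],-5,180],[[-3,0.3,4.7],-6,180],[[-3,0.3,4.7],-6,180],[[-3,0.3,4.7],-6,180],[[-3,0.3,4.7],-6,180],[[-3,0.3,4.7],-6,180]]'; python3 - <<'E'
from look import *
s=look("wrist","5"); p,M=tool(); print(p,M.round(3),r.get_state()["width"]*88,[np.round(proj(s,q),1) for q in([.533,.006,.036],[.5595,.0595,.034])])
E
```

```text
t: 4.68
tool_pos: [0.5335, 0.006, 0.127]
tcp_rot: [-1.583, 0.923, 1.571]
ft_force: [0.1, -0.4, -1.1]
width: 0.398
[0.5335137  0.00598487 0.12699254] [[ 0.005 -0.871 -0.491]
 [-0.005 -0.491  0.871]
 [-1.    -0.002 -0.007]] 35.008959734773676 [array([254.1, 196. ]), array([291.2, 247.2])]
```

View pics/wrist_5.png

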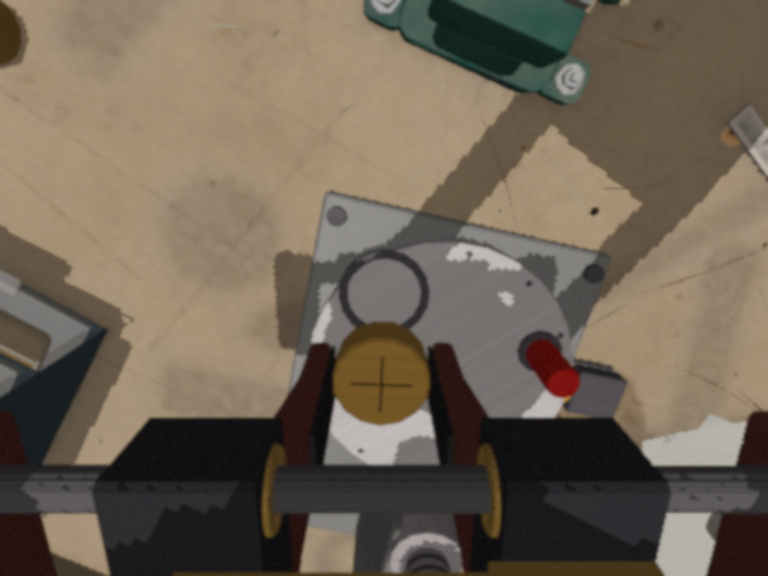

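```bash
python3 - <<'E'
from look import *
s=dict(np.load("wrist_5.npz")); p,M=tool()
g=cv2.cvtColor(s["color"],cv2.COLOR_RGB2GRAY)
v=[]
for row in range(178,212,3): 
    print(row, g[row,222:292:1][[*range(0,16)]], g[row,274:292]) if row==193 else None
m=((g<85)).astype(np.uint8); m[:164]=0; m[214:]=0; m[:,:222]=0; m[:,290:]=0
ys,xs=np.nonzero(m); 
pts=np.c_[xs,ys][(np.hypot(xs-256,ys-196)>24)&(np.hypot(xs-256,ys-196)<33)].astype(np.float32)
from scipy.optimize import least_squares
# project to plane, fit circle
P=np.array([onz(s,*a,.038)[:2] for a in pts])
f=lambda c:np.hypot(P[:,0]-c[0],P[:,1]-c[1])-c[2]
o=least_squares(f,[.533,.006,.023],loss='soft_l1',f_scale=.001); print(o.x.round(4),np.std(f(o.x)),len(P))
q=onz(s,254,256,p[2]+.0124); print('blank',q.round(4),'tool delta',(M.T@np.r_[o.x[:2]-q[:2],0]*1000).round(2))
print(onz(s,256,196,.038).round(4))
E
```

```text
193 [113  89  86  87  70  51  46  45  49  70  99 112 118 117 118 117] [117 117 117 117 118 112  86  56  44  46  45  63  94 111 115 116 115 114]
[0.5312 0.0061 0.0234] 0.001777778865935801 829
blank [0.5334 0.0068 0.1394] tool delta [-0.01  2.32  0.47]
[0.5317 0.0071 0.038 ]
```

```bash
python3 -m jog '[[[0.6,0.04,0.02],0,180],[[1.2,0.04,0.02],0,180],[[1.8,0.04,0.02],0,180],[[1.8,0.04,0.02],0,180],[[1.8,0.04,0.02],0,180],[[1.8,0.04,0.02],0,180],[[1.8,0.04,0.02],0,180]]'; python3 - <<'E'
from look import *
s=look("wrist","6"); p,M=tool(); print(p)
cv2.imwrite("pics/w6z.png",cv2.resize(s["color"][180:310,180:340,::-1],None,fx=4,fy=4,interpolation=cv2.INTER_CUBIC))
E
```

```text
t: 5.32
tool_pos: [0.5334, 0.0051, 0.0564]
tcp_rot: [-1.585, 0.922, 1.568]
ft_force: [0.3, -0.1, -1.2]
width: 0.402
[0.53334601 0.00521201 0.05643816]
```

View pics/w6z.png

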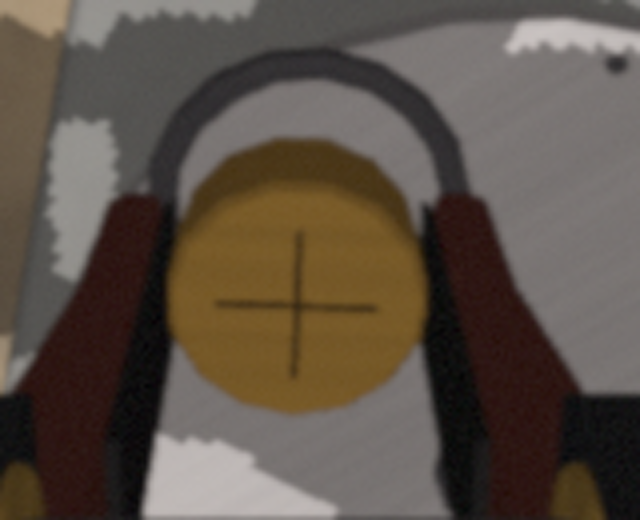

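```bash
python3 - <<'E'
from look import *
from scipy.optimize import least_squares
s=dict(np.load("wrist_6.npz")); p,M=tool()
g=cv2.cvtColor(s["color"],cv2.COLOR_RGB2GRAY).astype(float)
# inner edge radial scan (dark ring -> lighter table) from approx ring centre
C=np.array([257.2,228.]); inn=[];out=[]
for a in np.radians(np.arange(-165,-14,5)):
    rr=np.arange(24,48,.25); pr=cv2.remap(g.astype(np.float32),(C[0]+rr*np.cos(a)).astype(np.float32)[None],(C[1]+rr*np.sin(a)).astype(np.float32)[None],cv2.INTER_LINEAR)[0]
    k=np.argmin(pr[24:])+24; d=np.gradient(pr)
    i=k-16+np.argmin(d[k-16:k]); j=k+np.argmax(d[k:k+16])
    if d[i]<-2: inn.append(C+rr[i]*np.array([np.cos(a),np.sin(a)]))
    if d[j]>2:out.append(C+rr[j]*np.array([np.cos(a),np.sin(a)]))
q=onz(s,180+298/4-.375,180+305/4-.375,p[2]+.0124); print('blank',q.round(4))
for nm,pts,z,R0 in(("in",inn,.036,.021),("out",out,.038,.026)):
    P=np.array([onz(s,*a,z)[:2] for a in pts])
    f=lambda c:np.hypot(P[:,0]-c[0],P[:,1]-c[1])-c[2]
    o=least_squares(f,[.533,.006,R0],loss='soft_l1',f_scale=.0005)
    f2=lambda c:f([*c,R0]); o2=least_squares(f2,[.533,.006],loss='soft_l1',f_scale=.0005)
    for x in(o.x,o2.x): print(nm,len(P),x.round(4),np.median(abs(f(o.x))),(M.T@np.r_[x[:2]-q[:2],0]*1000).round(2))
E
```

```text
blank [0.5331 0.006  0.0688]
in 6 [0.5332 0.0079 0.0219] 0.00018620461760979548 [-0.01 -1.04  1.65]
in 6 [0.5319 0.0072] 0.00018620461760979548 [-0.02  0.5   1.65]
out 29 [0.5314 0.0064 0.0253] 0.0001003421691294637 [-0.02  1.35  1.22]
out 29 [0.5321 0.0068] 0.0001003421691294637 [-0.01  0.55  1.19]
```

```bash
python3 -m jog '[[[0,0.02,0.035],0,180],[[0,0.02,0.035],0,180],[[0.1,0.02,0.035],0,180],[[0.2,0.02,0.035],0,180],[[0.3,0.02,0.035],0,180],[[0.36,0.02,0.035],0,180],[[0.36,0.02,0.035],0,180],[[0.36,0.02,0.035],0,180],[[0.36,0.02,0.035],0,180]]'; python3 - <<'E'
from look import *
s=look("wrist","7"); p,M=tool(); print(p,r.get_state()["ft_force"])
cv2.imwrite("pics/w7z.png",cv2.resize(s["color"][180:310,180:340,::-1],None,fx=4,fy=4,interpolation=cv2.INTER_CUBIC))
E
```

```text
t: 6.12
tool_pos: [0.5323, 0.0058, 0.0421]
tcp_rot: [-1.586, 0.922, 1.568]
ft_force: [-0.7, -1.5, 3.0]
width: 0.397
[0.53235153 0.00578663 0.04210934] [-1.29854542 -1.68586519  3.15938315]
```

View pics/w7z.png

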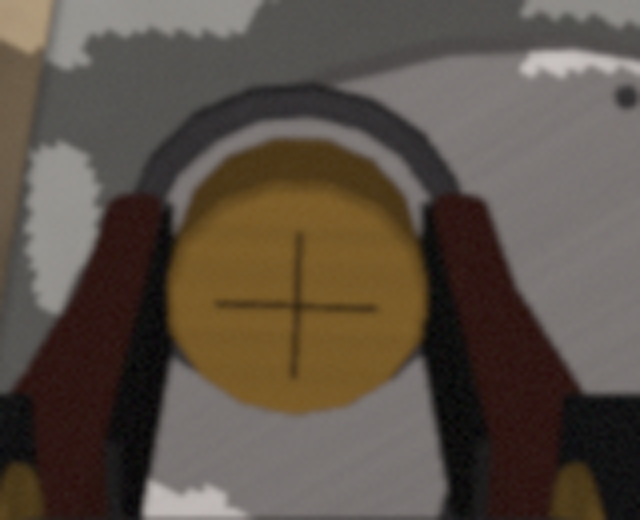

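```bash
python3 -m jog '[[[0,0,0],0,140],[[0,0,0],0,110],[[0,0,0],0,100],[[0,0,0],0,100],[[0,0,0],0,100],[[-0.5,0,0],0,100],[[-1.2,0,0],0,100],[[-2.2,0,0],0,100],[[-3,0,0],0,100],[[-3,0,0],0,100],[[-3,0,0],0,100],[[-3,0,0],0,100]]'; python3 - <<'E'
from look import *
s=look("wrist","8",1.5); p,M=tool(); print(p,r.get_state()["ft_force"])
E
```

```text
t: 7.17
tool_pos: [0.5308, 0.0066, 0.1616]
tcp_rot: [-1.585, 0.922, 1.569]
ft_force: [-0.5, -0.3, 0.8]
width: 0.608
[0.53016994 0.0066055  0.16080813] [-0.23101713  0.51099162 -0.58071541]
```

View pics/wrist_8.png

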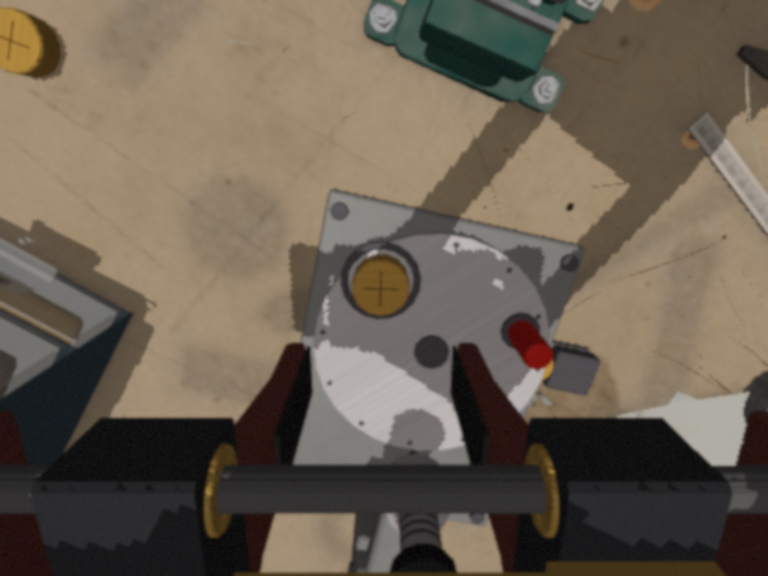

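```bash
python3 - <<'E'
from look import *
s=dict(np.load("wrist_8.npz")); p,M=tool(); print(p,r.get_state()["joint_positions"].round(3))
b,m=blobs(s,(0,150,90),(8,255,255),30,(330,200,380,260))
for c,st in b: print(c,st,onz(s,*c,.06))
print('post',onz(s,358,236.7,.076).round(4),'hub',onz(s,431/1.5,350/1.5,.035).round(4),'blank',onz(s,380/1.5,288/1.5,.054).round(4), 'cross dep')
t=dict(np.load("top0.npz"))
print(rel(p,M,[.5175,.1015,.11]))
E
```

```text
[0.53016994 0.0066055  0.16080813] [-0.114  0.324  1.739 -0.005  1.073 -2.196]
[358.28395062 236.72016461] [349 229  19  17 243] [0.52052144 0.11131729 0.06      ]
post [0.5169 0.1024 0.076 ] hub [0.5586 0.0606 0.035 ] blank [0.5323 0.0065 0.054 ] cross dep
[ 1.256 -0.887  2.231]
```

```bash
python3 -m jog '[[[0,-0.2,0.5],1,100],[[0,-0.4,1],2,100],[[0,-0.6,1.6],4,100],[[0,-0.88,2.2],5,100],[[0.3,-0.88,2.23],6,100],[[0.5,-0.88,2.23],8,100],[[0.7,-0.88,2.23],9,100],[[1,-0.88,2.23],10,100],[[1.2,-0.88,2.23],12,100],[[1.2,-0.88,2.23],13,100],[[1.2,-0.88,2.23],15,100],[[1.2,-0.88,2.23],16,100],[[1.2,-0.88,2.23],18,100],[[1.2,-0.88,2.23],18,100],[[1.2,-0.88,2.23],18,100],[[1.2,-0.88,2.23],18,100],[[1.2,-0.88,2.23],18,100]]'; python3 - <<'E'
from look import *
s=look("wrist","9",1.5); p,M=tool(); print(p,M.round(3),r.get_state()["joint_positions"].round(3))
b,m=blobs(s,(0,150,90),(8,255,255),30)
for c,st in b: print(c,st,onz(s,*c,.07))
E
```

```text
t: 8.63
tool_pos: [0.5165, 0.1013, 0.1112]
tcp_rot: [-0.409, 1.531, 0.399]
ft_force: [-0.0, 0.3, -0.2]
width: 0.603
[0.5167053  0.10129668 0.11147245] [[ 0.004 -0.493  0.87 ]
 [-0.006  0.87   0.493]
 [-1.    -0.007  0.001]] [ 0.067  0.385  1.795 -0.007  0.958 -0.445]
[256.13701923 218.46153846] [245 208  23  22 416] [0.51793332 0.10299177 0.07      ]
```

View pics/wrist_9.png

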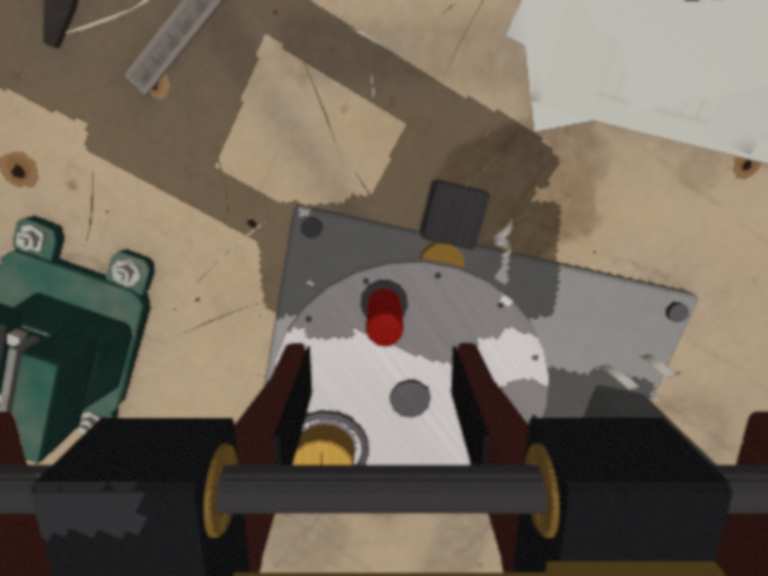

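```bash
python3 -m jog '[[[0.5,0.02,0.02],0,100],[[1,0.02,0.02],0,100],[[1.4,0.02,0.02],0,100],[[1.45,0.02,0.02],0,100],[[1.45,0.02,0.02],0,100],[[1.45,0.02,0.02],0,230],[[1.45,0.02,0.02],0,230],[[1.45,0.02,0.02],0,230],[[1.45,0.02,0.02],0,230],[[1.45,0.02,0.02],0,230],[[1.45,0.02,0.02],0,230],[[1.45,0.02,0.02],0,230],[[1.45,0.02,0.02],0,230]]' 25; python3 - <<'E'
from look import *
p,M=tool();z0=np.degrees(np.arctan2(M[1,2],M[0,2]));a0=np.degrees(np.arctan2(p[1]-.059,p[0]-.5595))
print(p,r.get_state()["width"]*88,np.hypot(p[0]-.5595,p[1]-.059),a0,z0)
for d in range(4,136,4):
    a=np.radians(a0+d); t=np.array([.5595+.06*np.cos(a),.059+.06*np.sin(a),p[2]]); print(d,rel(p,M,t)[1:].round(2),end=' ')
E
```

```text
t: 9.77
tool_pos: [0.5175, 0.102, 0.0539]
tcp_rot: [-0.409, 1.53, 0.399]
ft_force: [-0.6, -0.0, 7.1]
width: 0.2
[0.51753217 0.10204043 0.05386865] 17.58672771235265 0.06011470170866354 134.27709872735073 29.530592886912864
4 [-0.03 -0.1 ] 8 [-0.07 -0.2 ] 12 [-0.11 -0.29] 16 [-0.16 -0.38] 20 [-0.22 -0.47] 24 [-0.28 -0.56] 28 [-0.35 -0.64] 32 [-0.43 -0.71] 36 [-0.5  -0.78] 40 [-0.59 -0.84] 44 [-0.68 -0.9 ] 48 [-0.77 -0.95] 52 [-0.86 -1.  ] 56 [-0.96 -1.03] 60 [-1.06 -1.06] 64 [-1.16 -1.09] 68 [-1.26 -1.1 ] 72 [-1.37 -1.12] 76 [-1.47 -1.12] 80 [-1.58 -1.11] 84 [-1.68 -1.1 ] 88 [-1.78 -1.08] 92 [-1.89 -1.05] 96 [-1.98 -1.02] 100 [-2.08 -0.98] 104 [-2.17 -0.93] 108 [-2.26 -0.88] 112 [-2.35 -0.82] 116 [-2.43 -0.75] 120 [-2.51 -0.68] 124 [-2.58 -0.61] 128 [-2.65 -0.52] 132 [-2.71 -0.44]
```

```bash
python3 -m jog '[[[0,-0.03,-0.1],-0.7,230],[[0,-0.07,-0.2],-1.4,230],[[0,-0.11,-0.29],-2.2,230],[[0,-0.16,-0.38],-2.9,230],[[0,-0.22,-0.47],-3.6,230],[[0,-0.28,-0.56],-4.3,230],[[0,-0.35,-0.64],-5,230],[[0,-0.43,-0.71],-5.8,230],[[0,-0.5,-0.78],-6.5,230],[[0,-0.59,-0.84],-7.2,230],[[0,-0.68,-0.9],-7.9,230],[[0,-0.77,-0.95],-8.6,230],[[0,-0.86,-1],-9.4,230],[[0,-0.96,-1.03],-10.1,230],[[0,-1.06,-1.06],-10.8,230],[[0,-1.06,-1.06],-10.8,230]]'; cat > arc.py <<'E'
from look import *
p,M=tool();z0=np.degrees(np.arctan2(M[1,2],M[0,2]));a0=np.degrees(np.arctan2(p[1]-.059,p[0]-.5595))
st=r.get_state();print(p,st["width"]*88,st["ft_force"],np.hypot(p[0]-.5595,p[1]-.059),a0%360,z0)
for d in range(4,int(268-a0%360)+6,4):
    a=np.radians(a0+d); t=np.array([.5595+.06*np.cos(a),.059+.06*np.sin(a),p[2]]); print(d,rel(p,M,t)[1:].round(2),end=' ')
E
python3 arc.py
```

```text
t: 11.1
tool_pos: [0.5014, 0.0446, 0.054]
tcp_rot: [-1.133, 1.259, 1.122]
ft_force: [-0.2, 2.1, 0.1]
width: 0.199
[0.50136768 0.04459835 0.05397152] 17.522692085338157 [-0.15546339  2.12284207  0.10026639] 0.05988968475382028 193.91425538738142 83.67708943290047
4 [-0.04 -0.1 ] 8 [-0.08 -0.19] 12 [-0.14 -0.28] 16 [-0.2  -0.37] 20 [-0.26 -0.45] 24 [-0.33 -0.53] 28 [-0.41 -0.6 ] 32 [-0.49 -0.67] 36 [-0.57 -0.73] 40 [-0.66 -0.78] 44 [-0.75 -0.83] 48 [-0.85 -0.88] 52 [-0.95 -0.91] 56 [-1.05 -0.94] 60 [-1.15 -0.96] 64 [-1.25 -0.98] 68 [-1.36 -0.98] 72 [-1.46 -0.98] 76 [-1.57 -0.97]
```

```bash
python3 -m jog '[[[0,-0.04,-0.1],-0.7,230],[[0,-0.08,-0.19],-1.4,230],[[0,-0.14,-0.28],-2.2,230],[[0,-0.2,-0.37],-2.9,230],[[0,-0.26,-0.45],-3.6,230],[[0,-0.33,-0.53],-4.3,230],[[0,-0.41,-0.6],-5,230],[[0,-0.49,-0.67],-5.8,230],[[0,-0.57,-0.73],-6.5,230],[[0,-0.66,-0.78],-7.2,230],[[0,-0.75,-0.83],-7.9,230],[[0,-0.85,-0.88],-8.6,230],[[0,-0.95,-0.91],-9.4,230],[[0,-1.05,-0.94],-10.1,230],[[0,-1.15,-0.96],-10.8,230],[[0,-1.25,-0.98],-11.5,230],[[0,-1.36,-0.98],-12,230],[[0,-1.46,-0.98],-12,230],[[0,-1.46,-0.98],-12,230],[[0,-1.46,-0.98],-12,230]]'; python3 arc.py; python3 -c "
from look import *
look('scene','10',1.5);s=look('top','10',1)
cv2.imwrite('pics/s10z.png',cv2.resize(np.load('scene_10.npz')['color'][110:240,180:340,::-1],None,fx=4,fy=4,interpolation=cv2.INTER_CUBIC))"
```

```text
t: 12.77
tool_pos: [0.5549, -0.0, 0.0541]
tcp_rot: [-1.863, 0.613, 1.853]
ft_force: [1.2, 5.2, -2.7]
width: 0.195
[ 5.54896211e-01 -1.93687877e-05  5.40735932e-02] 17.184624908425953 [ 1.19535209  5.21783519 -2.68322935] 0.05919865509469816 265.5396910804511 143.61153159669357
4 [-0.04 -0.1 ]
```

View pics/s10z.png

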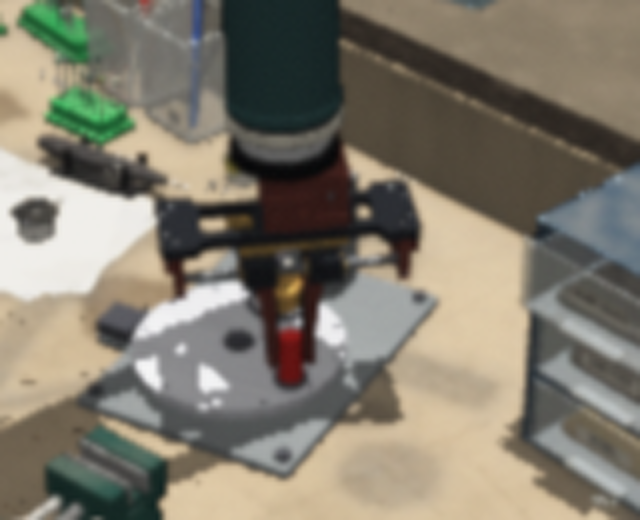

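```bash
python3 -m jog '[[[0,0,0],0,180],[[0,0,0],0,140],[[0,0,0],0,130],[[0,0,0],0,130],[[0,0,0],0,130],[[-0.5,0,0],0,130],[[-1,0,0],0,130],[[-1.6,0,0],0,130],[[-1.6,0.5,0],0,130],[[-1.6,1.2,0],0,130],[[-1.6,2,0],0,130],[[-1.6,2.2,0],0,130],[[-1.6,2.2,0],0,130],[[-1.6,2.2,0],0,130]]'; python3 -c "
from look import *
look('wrist','11',1.5);s=look('top','11',1);t=look('scene','11')
cv2.imwrite('pics/t11z.png',cv2.resize(s['color'][140:240,180:300,::-1],None,fx=5,fy=5,interpolation=cv2.INTER_CUBIC))
cv2.imwrite('pics/s11z.png',cv2.resize(t['color'][110:240,180:340,::-1],None,fx=4,fy=4,interpolation=cv2.INTER_CUBIC))"
```

```text
t: 14.03
tool_pos: [0.5029, -0.0708, 0.1183]
tcp_rot: [-1.862, 0.614, 1.851]
ft_force: [0.3, -0.4, 0.2]
width: 0.487
```

View pics/wrist_11.png

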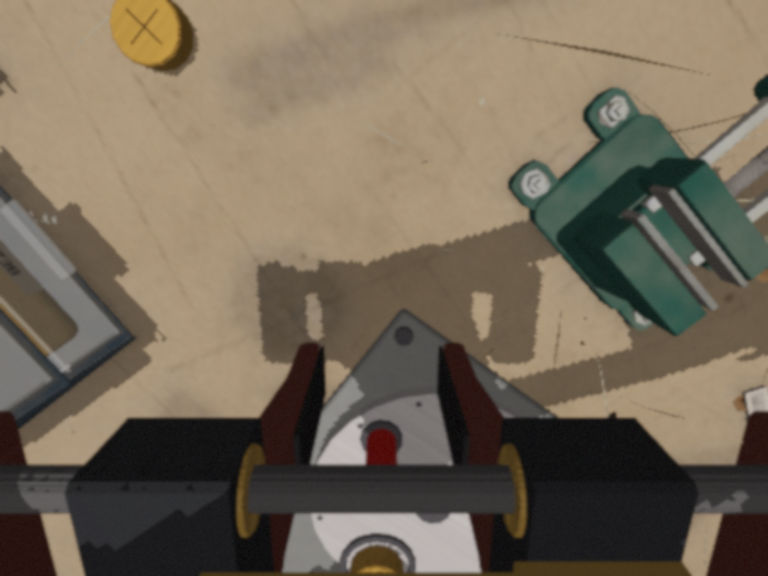

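View pics/s11z.png

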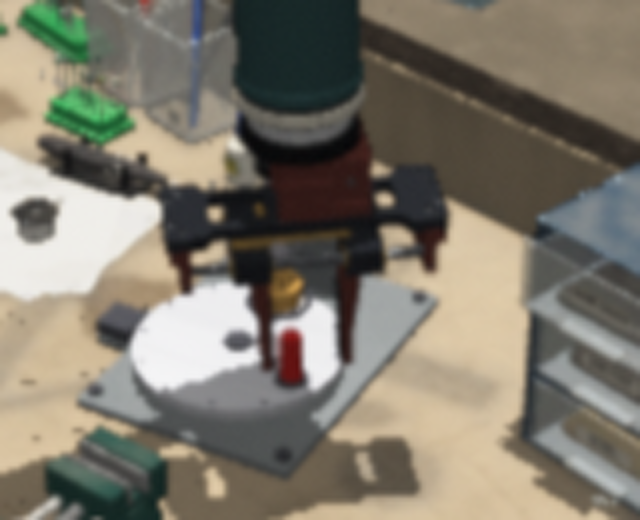

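View pics/t11z.png

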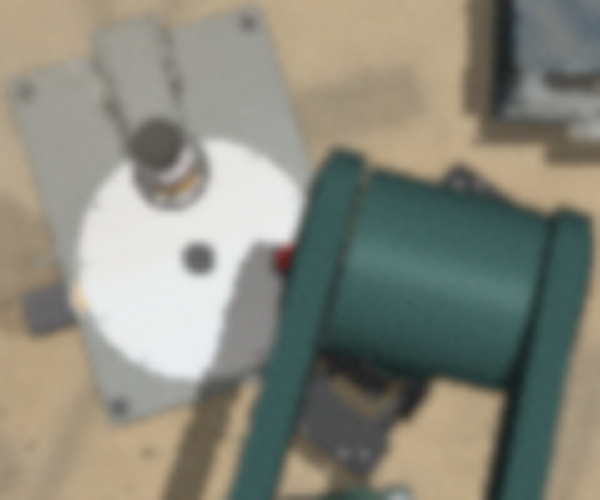

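```bash
python3 -c "
from look import *
p,M=tool(); print(p,rel(p,M,[.575,.062,.23]))
s=dict(np.load('wrist_11.npz'));print(onz(s,381/1.5,440/1.5,.034),onz(s,404/1.5,335/1.5,.01))"
```

```text
[ 0.50342854 -0.07000172  0.11817266] [-2.799 -3.718  0.498]
[0.55737575 0.0028267  0.034     ] [ 0.51051374 -0.03654388  0.01      ]
```

```bash
python3 -m jog '[[[-1,0,0],0,220],[[-2,0,0],0,230],[[-2.8,0,0],1,250],[[-2.8,-1,0.1],2,250],[[-2.8,-2,0.3],3,250],[[-2.8,-3,0.4],4,250],[[-2.8,-3.7,0.5],5,250],[[-2.8,-3.7,0.5],6,250],[[-2.8,-3.7,0.5],7,250],[[-2.8,-3.7,0.5],7.2,250],[[-2.8,-3.7,0.5],7.2,250],[[-2.8,-3.7,0.5],7.2,250],[[-2.8,-3.7,0.5],7.2,250]]'; python3 -c "
from look import *
s=look('wrist','12',1.5);p,M=tool();print(p,M.round(3));t=look('top','12',1)
cv2.imwrite('pics/t12z.png',cv2.resize(t['color'][140:240,180:300,::-1],None,fx=5,fy=5,interpolation=cv2.INTER_CUBIC))
"
```

```text
t: 15.27
tool_pos: [0.5745, 0.0615, 0.23]
tcp_rot: [-1.439, 1.047, 1.428]
ft_force: [0.3, -0.5, -0.0]
width: 0.022
[0.57452232 0.06131319 0.2300834 ] [[ 0.005 -0.953 -0.304]
 [-0.004 -0.304  0.953]
 [-1.    -0.003 -0.005]]
```

View pics/wrist_12.png

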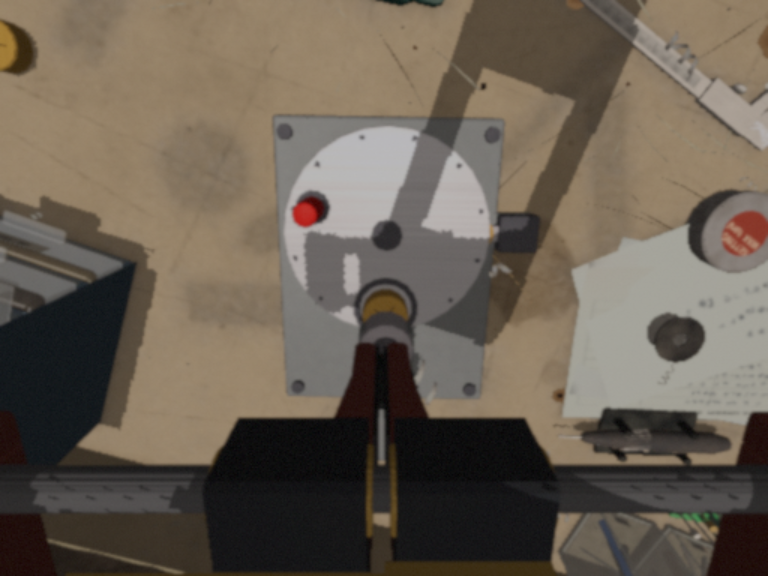

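```bash
python3 -c "
from look import *
s=dict(np.load('wrist_12.npz'))
S=[onz(s,u/1.5,v/1.5,.01)[:2] for u,v in((285,131),(492,134),(470,390),(297,387))]
d=(S[3]-S[0])+(S[2]-S[1]);print('plate yaw',np.degrees(np.arctan2(d[1],d[0])),np.array(S).round(4), np.mean(S,0))
m=(s['color'].astype(int).sum(2));
hub=onz(s,387/1.5,235/1.5,.035);post=onz(s,306/1.5,213/1.5,.076);pc=onz(s,312/1.5,207/1.5,.036);n=onz(s,386/1.5,306/1.5,.038)
a=lambda p,q:np.degrees(np.arctan2(*(p-q)[1::-1]))
print(hub,post,n,a(post,hub),a(n,hub),np.linalg.norm((post-hub)[:2]))
"
python3 - <<'E'
import cv2,numpy as np
im=np.load('wrist_12.npz')['color'][140:260,190:330,::-1]
cv2.imwrite('pics/w12z.png',cv2.resize(im,None,fx=5,fy=5,interpolation=cv2.INTER_CUBIC))
E
```

```text
plate yaw 16.826363183775253 [[ 0.5102 -0.0374]
 [ 0.4635  0.116 ]
 [ 0.6769  0.1797]
 [ 0.7227  0.0278]] [0.59331257 0.07154186]
[0.55907286 0.06132306 0.035     ] [0.55424486 0.00200518 0.076     ] [0.61355669 0.07810372 0.038     ] -94.65315679276648 17.118487548136503 0.05951403559037764
```

View pics/w12z.png

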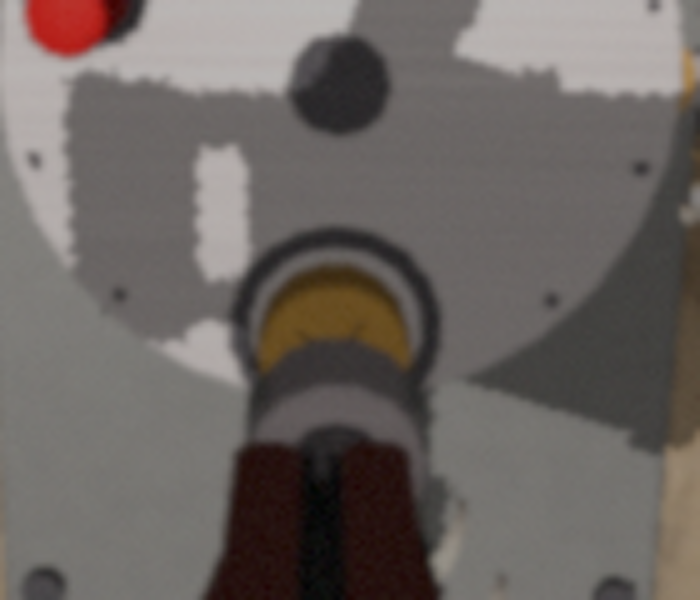

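View pics/t12z.png

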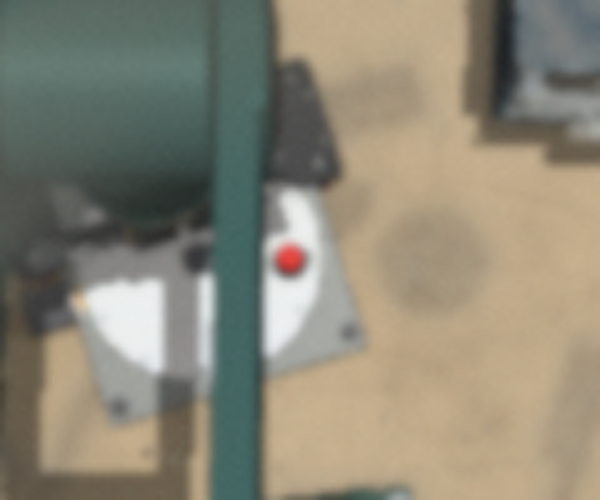

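The nest sits at 17.1° against a plate axis of 16.8°, so it is in the station, with the blank in the ring under the punch. Next I go above the cap.

```bash
python3 -m jog '[[[0,-0.5,0.03],0,255],[[0,-1.1,0.06],0,255],[[0,-1.1,0.06],0,255],[[0.6,-1.1,0.06],0,255],[[1.2,-1.1,0.06],0,255],[[1.3,-1.1,0.06],0,255],[[1.3,-1.1,0.06],0,255],[[1.3,-1.1,0.06],0,255]]' 30; python3 -c "
from look import *
s=look('wrist','13',1.5);p,M=tool();print(p,rel(p,M,[.616,.0768,.1465]),proj(s,[.616,.0768,.166]));t=look('scene','13',1)
cv2.imwrite('pics/s13z.png',cv2.resize(t['color'][90:220,180:340,::-1],None,fx=4,fy=4,interpolation=cv2.INTER_CUBIC))
"
```

```text
t: 16.03
tool_pos: [0.6159, 0.0765, 0.1788]
tcp_rot: [-1.438, 1.047, 1.428]
ft_force: [-0.2, -0.1, 0.2]
width: 0.004
[0.61653482 0.0765363  0.17946239] [0.824 0.015 0.015] (np.float64(253.23554897289154), np.float64(235.91337499206767))
```

View pics/wrist_13.png

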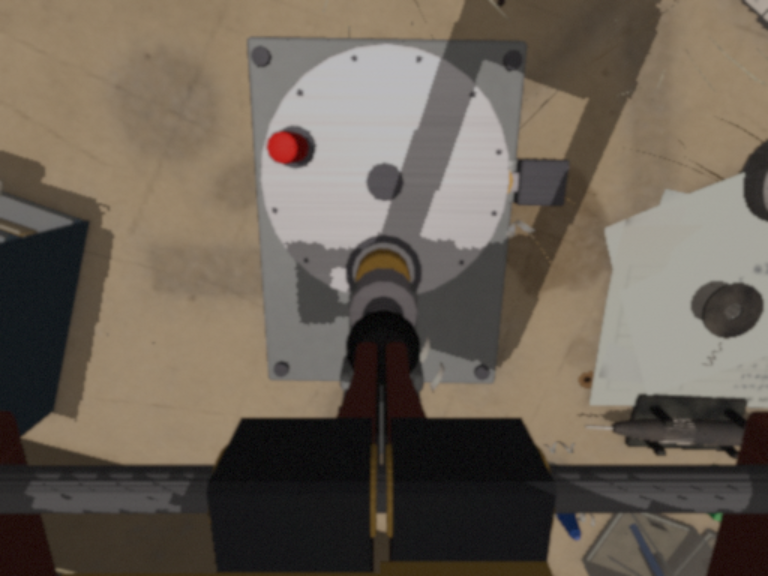

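View pics/s13z.png

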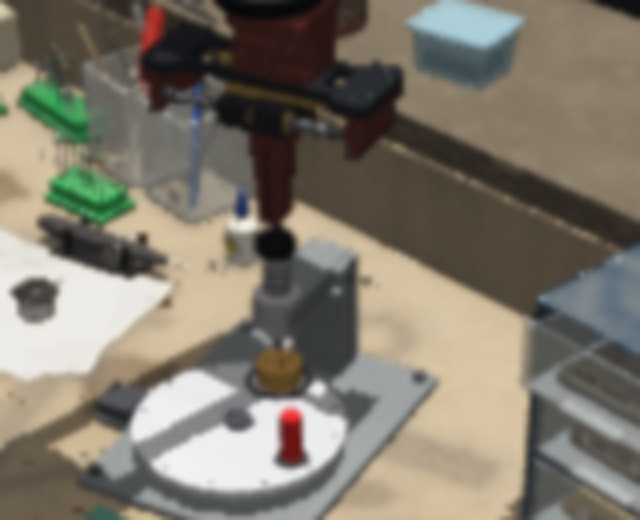

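```bash
python3 -m jog '[[[0.2,0.01,0.01],0,255],[[0.3,0.01,0.01],0,255],[[0.4,0.01,0.01],0,255],[[0.45,0.01,0.01],0,255],[[0.5,0.01,0.01],0,255],[[0.55,0.01,0.01],0,255],[[0.58,0.01,0.01],0,255],[[0.58,0.01,0.01],0,255],[[0.58,0.01,0.01],0,255]]' 30; python3 -c "
from look import *
p,M=tool();print(p,r.get_state()['ft_force'],rel(p,M,[.616,.0768,.1465]))"
```

```text
t: 16.88
tool_pos: [0.6167, 0.0768, 0.1567]
tcp_rot: [-1.44, 1.045, 1.425]
ft_force: [-0.4, 0.6, 2.5]
width: 0.005
[0.61673338 0.07680029 0.15671481] [-0.37568146  0.61939189  2.52333858] [0.255 0.019 0.007]
```

```bash
python3 -m jog '[[[0.05,0,0],0,255],[[0.1,0,0],0,255],[[0.15,0,0],0,255],[[0.15,0,0],0,255]]' 30;  python3 -m jog '[[[0.04,0,0],0,255],[[0.07,0,0],0,255],[[0.09,0,0],0,255],[[0.09,0,0],0,255]]'; python3 -c "
from look import *
t=look('scene','14',1);p,M=tool();print(p,r.get_state()['ft_force'])
cv2.imwrite('pics/s14z.png',cv2.resize(t['color'][90:220,180:340,::-1],None,fx=4,fy=4,interpolation=cv2.INTER_CUBIC))"
```

```text
t: 17.22
tool_pos: [0.6168, 0.0768, 0.1512]
tcp_rot: [-1.44, 1.045, 1.425]
ft_force: [-1.6, 1.2, 8.3]
width: 0.007
t: 17.55
tool_pos: [0.6168, 0.0768, 0.1483]
tcp_rot: [-1.44, 1.045, 1.425]
ft_force: [-1.6, 0.4, 9.5]
width: 0.004
[0.61681448 0.07678895 0.14829919] [-1.81546363  1.00859911  8.33707821]
```

View pics/s14z.png

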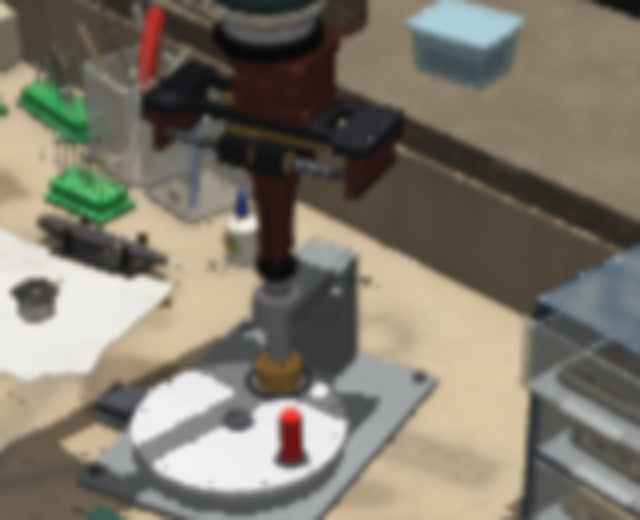

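```bash
for i in 1; do python3 -m jog '[[[0.02,0,0],0,255],[[0.03,0,0],0,255]]'; done;  python3 -m jog '[[[0.02,0,0],0,255],[[0.04,0,0],0,255],[[0.04,0,0],0,255]]'
```

```text
t: 17.77
tool_pos: [0.6168, 0.0768, 0.1478]
tcp_rot: [-1.44, 1.045, 1.424]
ft_force: [-2.8, 0.9, 7.8]
width: 0.007
t: 18.02
tool_pos: [0.6168, 0.0768, 0.1469]
tcp_rot: [-1.441, 1.044, 1.424]
ft_force: [-2.6, 0.3, 8.7]
width: 0.004
```

```bash
python3 -m jog '[[[0.02,0,0],0,255],[[0.03,0,0],0,255],[[0.03,0,0],0,255]]'; python3 -m jog '[[[0.02,0,0],0,255],[[0.04,0,0],0,255],[[0.04,0,0],0,255]]'
```

```text
t: 18.27
tool_pos: [0.6169, 0.0768, 0.1468]
tcp_rot: [-1.441, 1.044, 1.424]
ft_force: [-2.5, -0.5, 11.4]
width: 0.006
t: 18.52
tool_pos: [0.6169, 0.0768, 0.1466]
tcp_rot: [-1.442, 1.044, 1.423]
ft_force: [-3.9, 0.0, 13.7]
width: 0.003
```

```bash
python3 -m jog '[[[-0.1,0,0],0,255],[[-0.3,0,0],0,255],[[-0.6,0,0],0,255],[[-1,0,0],0,255],[[-1.6,0,0],0,255],[[-2.2,0,0],0,255],[[-2.2,0.6,0],0,255],[[-2.2,1.1,0],0,255],[[-2.2,1.1,0],0,255],[[-2.2,1.1,0],0,255],[[-2.2,1.1,0],0,255],[[-2.2,1.1,0],0,255]]'; python3 -c "
from look import *
t=look('scene','15',1);s=look('wrist','15',1.5);p,M=tool();print(p,r.get_state()['ft_force'])
cv2.imwrite('pics/s15z.png',cv2.resize(t['color'][90:310,180:400,::-1],None,fx=2.7,fy=2.7,interpolation=cv2.INTER_CUBIC))
cv2.imwrite('pics/w15z.png',cv2.resize(s['color'][140:260,190:330,::-1],None,fx=5,fy=5,interpolation=cv2.INTER_CUBIC))"
```

```text
t: 19.52
tool_pos: [0.5749, 0.0639, 0.2342]
tcp_rot: [-1.442, 1.043, 1.423]
ft_force: [0.2, -0.0, -0.6]
width: 0.005
[0.57476196 0.06392976 0.23396388] [ 0.17014508  0.00515603 -0.57123751]
```

View pics/s15z.png

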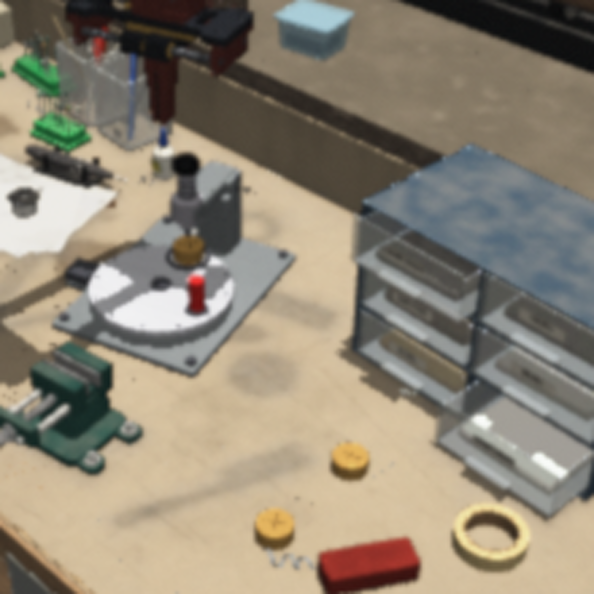

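View pics/w15z.png

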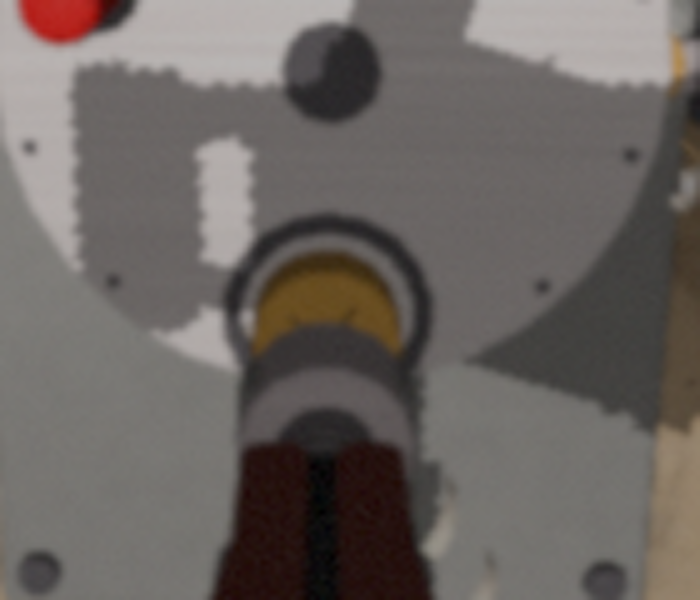

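```bash
python3 -c "
from station import r
print(r.finish_job())"
```

```text
the job is handed in; nothing more can be done
None
```

I laid the leftmost brass blank in the nest and let go. I then turned the table about 134° counter-clockwise by the red post and pressed the cap until the punch tripped. The job is handed in at about 19.6 s of the 64 s allowed; no verdict was reported.

**Last checks**
- **Nest in station:** before pressing, it measured 17.1° against the plate axis at 16.8°. The picture after pressing shows the table unmoved.
- **Punch trip:** the push rose to 9.5 N, gave way to 7.8 N at about 18 mm, then went rigid at about 19.3 mm. The force peak of about 11 N fell between readings, so I infer the trip from that pattern.
- **After letting go:** the cap is back up and the blank is still in its nest under the punch. The robot touches nothing.
- **Bystanders:** the bar and the tape looked undisturbed in the last picture. I did not check the spool or the tin at the end, but the arm never went near them.

**Disagreements**
- **Start angle:** the table's start measured about 134° from the punch, not the stated 120° or 150°. I used the measured positions instead.
- **Blank centring:** I could not see the middle of the cross under the punch. I take the blank to be centred from the earlier view, where it sat within about 1 mm of the nest's middle.

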